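Put the washed cup-sealer parts away on their stands

TASK

The cup-sealing machine has been stripped and its parts washed: put each away on its own stand. Put the large ring over the thick round post, the small ring over the thin round post and the square frame over the square post (turned square with it), each fully down flat on its base; lay the plain channel open-up in the middle of the channel rest, lengthwise between its end stops, and set the channel with the black grip open-down on it, parallel, its ends level with the other's and shifted about 16 mm sideways (either side), so that their flanges interlock.

Things in the scene. Friction and masses are not known exactly. Their poses are not given: they have to be found in the camera images.
- large_ring_mid (a point): Large stainless ring (cup seat): outer diameter 64, inner diameter 48, height 24 mm, about 0.26 kg, lying flat on the bench at the start, either way up the same. The point is its centre, half-way up (12 mm above its underside); z is the ring's axis.
- small_ring_mid (a point): Small stainless ring (cup seat): outer diameter 44, inner diameter 28, height 24 mm, about 0.17 kg, lying flat on the bench at the start, either way up the same. The point is its centre, half-way up (12 mm above its underside); z is the ring's axis.
- square_frame_mid (a point): Square stainless frame: outside 54 x 54, opening 38 x 38, height 24 mm, about 0.27 kg, lying flat on the bench at the start. The point is its centre, half-way up (12 mm above its underside); z up, x and y along its sides.
- base_channel_mid (a point): Plain aluminium U-channel, no grip, lying open side up on the bench at the start: length 110 (along x), outside width 56 (along y), height 28 mm, web and flanges 4 mm thick (48 mm clear between the flanges), about 0.13 kg. The point is its centre, half-way up (14 mm above its underside); z up. It can be gripped across the outside of its flanges.
- cover_grip (a point): Aluminium U-channel of the same section and length (x along it), lying open side down at the start, with a black grip block on top of its web: 44 (x) x 14 (y) x 24 mm high; 0.16 kg. The point is the grip block's centre, on the mid-line, 40 mm above the flanges' lower edges; z up. Interlocked, its flange edges stand on the plain channel's web: it then lies 4 mm higher than the plain channel.
- large_post: Fixed white plastic base 84 x 84 mm, 8 mm thick, lying on the bench, with a thick round dark grey post of diameter 32 mm (tapered at the top) standing in its middle, its top 42 mm above the bench. Origin: centre of the base's underside, on the bench; z up, x and y along the base's edges.
- small_post: Fixed white plastic base 84 x 84 mm, 8 mm thick, lying on the bench, with a thin round dark grey post of diameter 12 mm (tapered at the top) standing in its middle, its top 42 mm above the bench. Origin: centre of the base's underside, on the bench; z up, x and y along the base's edges.
- square_post: Fixed white plastic base 84 x 84 mm, 8 mm thick, lying on the bench, with a square dark grey post 22 x 22 mm, its sides parallel to the base's, standing in its middle, its top 42 mm above the bench. Origin: centre of the base's underside, on the bench; z up, x and y along the base's edges.
- channel_rest: Fixed white plastic plate 146 (along x) x 100 (along y) mm, 8 mm thick, lying on the bench, with a low dark grey end stop across each short end, 10 mm high above the plate and 134 mm apart in the clear; the long sides are open. The channel lies lengthwise between the stops. Origin: centre of the plate's underside, on the bench; z up.
Mind the look-alikes: they are no part of the job. Leave any red look-alike of the part that bears small_ring_mid alone.

How it is judged:
At the end, for the whole second after the job is handed in: Rings and frame on their own posts, down on the base within 4 mm, flat; frame square within 0.22 rad. Plain channel open-up on the rest: centre within 18 mm, 0.2 rad. Grip channel on it, level, parallel within 0.2 rad, 4 +-4 mm higher, ends within 18 mm, 3-30 mm sideways. All at rest (horizontal distance between large_ring_mid and large_post below 0.013 m and z of large_ring_mid in the frame of large_post below 0.024 m and angle between each of large_ring_mid, small_ring_mid, square_frame_mid, base_channel_mid, cover_grip's own z axis and vertical below 0.1 rad and horizontal distance between small_ring_mid and small_post below 0.013 m and z of small_ring_mid in the frame of small_post below 0.024 m and horizontal distance between square_frame_mid and square_post below 0.013 m and z of square_frame_mid in the frame of square_post below 0.024 m and (angle between the x axis of square_frame_mid and the x axis of square_post, either way round below 0.22 rad or angle between the x axis of square_frame_mid and the y axis of square_post, either way round below 0.22 rad) and z of base_channel_mid in the frame of channel_rest between 0.018 and 0.026 m and horizontal distance between base_channel_mid and channel_rest below 0.018 m and angle between the x axis of base_channel_mid and the x axis of channel_rest, either way round below 0.2 rad and angle between the x axis of cover_grip and the x axis of base_channel_mid, either way round below 0.2 rad and z of cover_grip in the frame of base_channel_mid between 0.026 and 0.034 m and x of cover_grip in the frame of base_channel_mid between -0.018 and 0.018 m and (y of cover_grip in the frame of base_channel_mid between 0.003 and 0.03 m or y of cover_grip in the frame of base_channel_mid between -0.03 and -0.003 m) and linear speed of each of base_channel, cover_channel, large_ring, small_ring, square_frame below 0.02 m/s); the robot touches nothing.
It also fails if it takes over 128 s, if anything falls off the work surface, if the arm or the gripper's body presses on something with over 40 N, if the wrist force passes 120 N, or if a joint passes its speed limit or range.

ROBOT

A 7-joint arm with a two-finger parallel gripper is mounted at the origin on the work surface. World frame = base frame: x ahead of the robot, y to its left, z up, the work surface at z = 0. Lengths are in m, angles in rad, forces in N, time in s.
With the tool pointing down it reaches from about 0.425 to 0.95 m from the base axis. Payload 16.7 kg.
Tool frame: the origin (TCP) lies midway between the tips of the shut fingers; the grasp point (between the pads) lies 19 mm behind it; z points along the fingers, y is the line along which they close (so a half turn about z gives the same grasp; the last joint's range is limited). The gripper opens to 94 mm and grips with 3 to 60 N. Pads are 16 mm wide; open, the fingers measure 119 mm over their backs; the gripper's body (75 mm by 177 mm) begins 78 mm behind the grasp point.
Start: joints at [1.095, 0.426, 0.074, 1.606, -0.034, 1.111, -0.067], TCP at [0.216, -0.639, 0.205] pointing down, gripper open.
Joint ranges: [-2.85, 2.85], [-0.5, 2.14], [-1.23, 1.37], [0.21, 2.46], [-1.02, 4.16], [0.16, 2.05], [-2.73, 2.73]. Speed limits (rad/s): [1.89, 1.89, 2.39, 2.39, 3.01, 3.01, 3.01].

INTERFACE

Orientations are given as a unit quaternion [x, y, z, w].
In Python, from workcell import * gives the robot as it stands.
- The arm moves only by the shell command python3 -m handwheel 'ROWS' [FORCE]. ROWS is text: rows parted by semicolons, each of 5 numbers parted by spaces: the finger opening in m, from 0 to 0.094, then the shift along the tool's x, y, z in m, then the turn about the tool's z in degrees. A call has 1 to 8 rows; each row is the pose to reach, as a shift and turn from the pose commanded when the call began, along the tool's axes at that moment; what a row does not reach only later rows make up. A row lasts 1/10 s, in which the tool goes at most 50 mm and 8.59 degrees, less where a joint would pass 70% of its speed; a pose out of reach is approached as far as the arm can. A call with a gripper value outside its range is refused whole. The fingers move at their own pace and stop on an object; FORCE is the grip in N (left out, the last holds). Time passes only in rows, so rows that repeat a pose let the fingers close. It gives the time, the measured TCP pose, the force, the opening and the grip force at its end, in the units of the state.
- sense(): the state, without advancing time (a new reading comes with each control period).
- read_camera(name): name is "side" or "top"; returns (picture, depth): 400x640x3 uint8, red, green, blue; 400x640 float32, m along the optical axis (not along the pixel's ray), 0 where there is no reading.
- calibration(name): a dict with "fx", "fy", "cx", "cy" (pixels), "T" (4x4, takes a point from camera to world coordinates). Camera axes: x right, y up, looking along -z (the intrinsics and any distortion apply to the point x, -y, -z); pixel columns grow to the right and rows downward; lengths in m; the calibration is good to about 2 mm. A picture is of the moment at which its call begins. calibration takes no time and is no camera call.
- sign_off(): hands the job in; it is judged then, once.
Trained networks look in the newest picture that a camera, given by its name, has taken for a name from the list of things; names that differ only in an ending like _2 or _b are one class to them, and where a whole thing is asked for, a point or a joint stands for the part that bears it (a point fixed in the world has none). Each returns a list of dicts, best first, with "p" (0 to 1); they miss things now and then, are a little off and sometimes report something else, mostly with a low value. They report only what shows in the picture. A call takes as long as a camera call. They do not tell look-alikes from the thing itself.
- trace(target, camera): "pixels" (400x640 bool, what is visible of it).
- pinpoint(target, camera): "location" ([x, y, z] in m, in world coordinates, good to about 4 mm: a listed point, or the origin of a listed thing).
The state is a dict: "time": time; "joint_positions": joint angles; "dq": joint speeds; "joint_torque": joint torques, N m; "tcp_pos": TCP position; "tcp_rot": TCP orientation; "ft_force": force on the tool from outside, world axes, zero at the start; "moment": the same for the moment, N m; "finger_gap": finger opening in m; "gripper_force": force on a finger pad.
Only numpy, scipy, OpenCV 4.12 (cv2) and the standard library are available. Lean on these libraries where they do the work, as an engineer would, in place of code of your own. Each camera call takes 0.05 s, during which the arm holds its last target. There are 200 camera calls.

## Working session

There is one attempt and no reset: what is moved stays moved. The work goes in short steps, Python scripts to look and compute and a shell command to move; the robot and the scene stay as the last step left them, time stands still between calls to the robot, and variables do not carry over. Pictures are saved under pics/ and viewed, at most 14 in all, crops included, and the job is handed in when it is done.

```bash
ls; mkdir -p pics; python3 - <<'E'
from workcell import *
import cv2
s=sense();print({k:s[k] for k in('time','tcp_pos','tcp_rot','finger_gap','ft_force')})
for c in('top','side'):
    p,d=read_camera(c);cv2.imwrite(f'pics/{c}0.png',p[:,:,::-1])
    k=calibration(c);print(c,k['fx'],k['cx'],k['cy'],k['T'],k.keys())
    for n in('large_ring_mid','small_ring_mid','square_frame_mid','base_channel_mid','cover_grip','large_post','small_post','square_post','channel_rest'):
        print(n,[(round(r['p'],2),[round(float(v),3) for v in r['location']]) for r in pinpoint(n,c)])
E
```

```text
pics
{'time': 0.0, 'tcp_pos': array([ 0.21583772, -0.63908473,  0.20478057]), 'tcp_rot': array([ 9.86764574e-01,  1.62158109e-01, -1.73316628e-04, -6.26543955e-04]), 'finger_gap': 0.09423609110183206, 'ft_force': array([-0.29880676, -0.30774879,  1.27347843])}
top 400.4060717909357 316.5555399072445 198.9140348697673 [[ 0.07711474  0.97466633 -0.20994966  0.27426811]
 [-0.99702072  0.07575189 -0.01453762 -0.01489459]
 [ 0.00173475  0.21044522  0.97760411  1.28143004]
 [ 0.          0.          0.          1.        ]] dict_keys(['fx', 'fy', 'cx', 'cy', 'T'])
large_ring_mid [(0.58, [0.361, -0.28, 0.011])]
small_ring_mid [(0.71, [0.574, 0.329, 0.013]), (0.58, [0.521, 0.413, 0.013])]
square_frame_mid [(0.78, [0.658, 0.214, 0.013])]
base_channel_mid [(0.59, [0.636, -0.227, 0.014])]
cover_grip [(0.82, [0.473, 0.112, 0.037])]
large_post [(0.71, [0.686, -0.002, -0.004]), (0.37, [0.661, 0.215, 0.013])]
small_post [(0.72, [0.437, -0.122, 0.004])]
square_post [(0.95, [0.383, 0.299, 0.002])]
channel_rest [(0.57, [0.511, -0.44, -0.004])]
side 382.77202153130514 321.0859537413016 200.90058707490286 [[-0.77341026  0.456711   -0.43960396  0.04234351]
 [-0.63384946 -0.56641678  0.5266943   0.55833535]
 [-0.00845198  0.68599351  0.72755857  0.8464251 ]
 [ 0.          0.          0.          1.        ]] dict_keys(['fx', 'fy', 'cx', 'cy', 'T'])
large_ring_mid [(0.69, [0.36, -0.277, 0.011])]
small_ring_mid [(0.75, [0.521, 0.416, 0.01])]
square_frame_mid [(0.97, [0.655, 0.214, 0.008])]
base_channel_mid [(0.65, [0.641, -0.227, 0.014])]
cover_grip [(0.93, [0.475, 0.108, 0.038]), (0.44, [0.441, -0.127, -0.005])]
large_post [(0.61, [0.687, -0.002, 0.006]), (0.53, [0.438, -0.125, -0.005])]
small_post [(0.94, [0.442, -0.125, -0.003])]
square_post [(0.62, [0.386, 0.298, -0.0])]
channel_rest [(0.81, [0.511, -0.44, -0.001])]
```

View pics/top0.png

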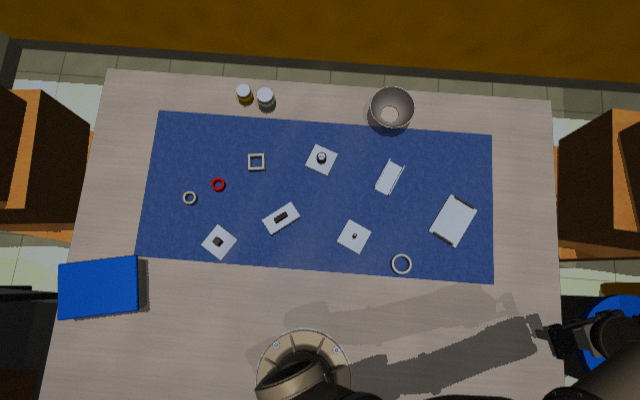

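View pics/side0.png

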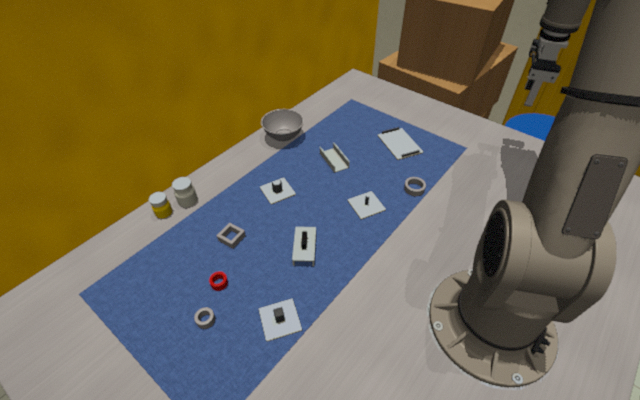

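The small-ring candidates in the top view are the grey ring at (190,198) and the red one at (218,184). The grey one fits, because the task calls red a look-alike. I'll confirm it in a crop and measure the orientations.

```bash
cat > h.py <<'E'
from workcell import *
import numpy as np, cv2, sys
from scipy.spatial.transform import Rotation as R
def world(c,mask,d):
    k=calibration(c);v,u=np.nonzero(mask&(d>0));z=d[v,u]
    P=np.c_[(u-k['cx'])/k['fx']*z,-(v-k['cy'])/k['fy']*z,-z]
    return P@k['T'][:3,:3].T+k['T'][:3,3]
def rect(P):
    (x,y),(w,h),a=cv2.minAreaRect((P[:,:2]*1000).astype(np.float32))
    if w<h: w,h,a=h,w,a+90
    return [round(float(q),1) for q in(x,y,w,h,(a+90)%180-90)]
def go(x,y,z,yaw):
    "shift and turn to TCP x,y,z (m) with tool x at world yaw (deg, mod 180)"
    s=sense();r=R.from_quat(s['tcp_rot']);M=r.as_matrix()
    cur=np.degrees(np.arctan2(M[1,0],M[0,0]))
    t=-((yaw-cur+90)%180-90)
    print('t',round(s['time'],2),'shift',(M.T@(np.array([x,y,z])-s['tcp_pos'])).round(4),'turn',round(t,1),'yaw',round(cur,1),'j7',s['joint_positions'].round(2),'gap',round(s['finger_gap'],4))
if __name__=='__main__': go(*map(float,sys.argv[1:5]))
E
python3 - <<'E'
from h import *
I={}
for c in('top','side'):
    p,d=read_camera(c)
    if c=='top': cv2.imwrite('pics/crop1.png',cv2.resize(p[140:270,140:300,::-1],None,fx=4.5,fy=4.5,interpolation=cv2.INTER_CUBIC))
    for n in('large_ring_mid','small_ring_mid','square_frame_mid','base_channel_mid','cover_grip','large_post','small_post','square_post','channel_rest'):
        for r in trace(n,c)[:2]:
            P=world(c,r['pixels'],d);print(c,n,round(r['p'],2),len(P),rect(P),'z',np.percentile(P[:,2],[5,50,95]).round(3))
E
python3 h.py 0.64 -0.227 0.12 0
```

```text
top large_ring_mid 0.77 134 [361.9, -273.6, 63.0, 55.7, -85.9] z [0.011 0.022 0.027]
top small_ring_mid 0.53 123 [519.6, 412.4, 40.4, 38.1, 49.4] z [0.001 0.02  0.026]
top small_ring_mid 0.45 97 [569.7, 328.4, 40.7, 38.6, 50.4] z [0.008 0.022 0.026]
top square_frame_mid 0.63 144 [657.5, 210.5, 55.1, 50.4, 7.2] z [0.004 0.022 0.028]
top base_channel_mid 0.84 557 [642.7, -227.9, 117.5, 58.9, -23.3] z [-0.002  0.003  0.027]
top cover_grip 0.86 599 [475.5, 112.5, 106.4, 56.8, -51.9] z [0.022 0.027 0.051]
top cover_grip 0.71 107 [521.6, 420.7, 53.9, 36.3, 54.9] z [-0.001  0.021  0.026]
top large_post 0.58 641 [686.8, 0.6, 90.6, 86.0, -21.6] z [0.001 0.007 0.031]
top small_post 0.65 648 [437.2, -123.9, 83.6, 81.3, -26.0] z [0.003 0.007 0.012]
top square_post 0.58 681 [385.8, 304.6, 85.7, 85.1, -33.1] z [0.002 0.007 0.039]
top channel_rest 0.94 1387 [516.3, -439.0, 153.9, 101.4, -30.7] z [0.002 0.007 0.014]
side large_ring_mid 0.85 337 [366.7, -288.9, 98.1, 65.4, -60.2] z [0.002 0.018 0.028]
side small_ring_mid 0.87 333 [520.9, 417.6, 51.4, 44.3, 46.8] z [0.004 0.023 0.029]
side small_ring_
[... 242 characters left out ...]
]
side base_channel_mid 0.95 489 [638.2, -236.0, 124.2, 76.5, -24.0] z [0.004 0.009 0.031]
side large_post 0.77 598 [687.4, -3.6, 99.5, 89.8, -22.8] z [0.004 0.011 0.039]
side large_post 0.61 802 [512.7, -437.6, 152.0, 100.2, -30.5] z [0.007 0.011 0.019]
side small_post 0.9 607 [435.4, -123.1, 86.0, 83.4, -25.7] z [0.007 0.01  0.016]
side square_post 0.71 1215 [384.5, 303.8, 85.1, 84.0, -32.1] z [0.008 0.011 0.043]
side square_post 0.36 570 [687.9, -1.3, 95.2, 84.7, -20.7] z [0.006 0.011 0.039]
side channel_rest 0.57 880 [520.1, -448.4, 175.6, 111.4, -30.1] z [0.004 0.011 0.019]
t 2.0 shift [ 0.5336 -0.2551  0.0855] turn 18.7 yaw 18.7 j7 [ 1.1   0.43  0.07  1.61 -0.03  1.11 -0.07] gap 0.0942
```

View pics/crop1.png

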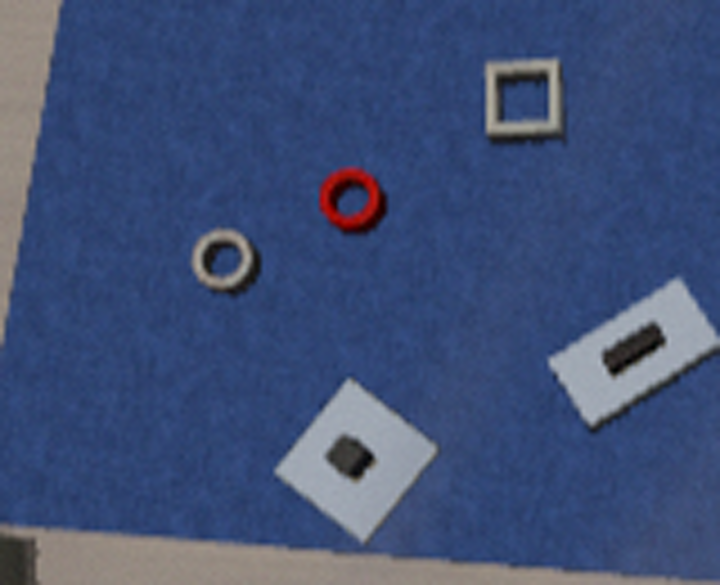

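The crop confirms it: the grey ring at crop (224,260), full-image (190,198), is the part, and the red one at crop (352,200) stays where it is. The frame is at full-image (256,162) and the square post at (218,241). I'll start with the plain channel.

```bash
python3 h.py 0.639 -0.228 0.12 -23.5; R='x'; python3 -m handwheel '0.094 0.534 -0.255 0.085 42; 0.094 0.534 -0.255 0.085 42; 0.094 0.534 -0.255 0.085 42; 0.094 0.534 -0.255 0.085 42; 0.094 0.534 -0.255 0.085 42; 0.094 0.534 -0.255 0.085 42; 0.094 0.534 -0.255 0.085 42; 0.094 0.534 -0.255 0.085 42' 20; python3 h.py 0.639 -0.228 0.1 -23.5
```

```text
t 2.0 shift [ 0.5324 -0.2544  0.0855] turn 42.2 yaw 18.7 j7 [ 1.1   0.43  0.07  1.61 -0.03  1.11 -0.07] gap 0.0942
time: 2.8
tcp_pos: [0.4924, -0.3709, 0.1504]
tcp_rot: [0.979, -0.202, 0.0, 0.0]
ft_force: [0.5, -1.2, -0.2]
finger_gap: 0.0938
gripper_force: 0.0
t 2.8 shift [ 0.078  -0.1893  0.0505] turn 0.2 yaw -23.3 j7 [ 0.47  0.38  0.09  1.8  -0.04  0.96 -1.4 ] gap 0.0938
```

```bash
python3 -m handwheel '0.094 0.074 -0.18 0.05 0; 0.094 0.074 -0.18 0.05 0; 0.094 0.074 -0.18 0.05 0;0.094 0.074 -0.18 0.05 0;0.094 0.074 -0.18 0.05 0;0.094 0.074 -0.18 0.05 0;0.094 0.074 -0.18 0.05 0' ; python3 - <<'E'
from h import *
p,d=read_camera('side');cv2.imwrite('pics/s1.png',cv2.resize(p[90:260,230:440,::-1],None,fx=3.5,fy=3.5))
E
python3 h.py 0.639 -0.228 0.006 -23.5
```

```text
time: 3.5
tcp_pos: [0.6298, -0.2376, 0.1006]
tcp_rot: [0.979, -0.203, -0.0, 0.0]
ft_force: [-0.7, -0.6, 0.7]
finger_gap: 0.0946
gripper_force: 0.0
t 3.55 shift [ 0.0046 -0.013   0.0948] turn 0.1 yaw -23.4 j7 [ 0.24  0.52  0.04  1.7  -0.03  0.92 -1.69] gap 0.0936
```

View pics/s1.png

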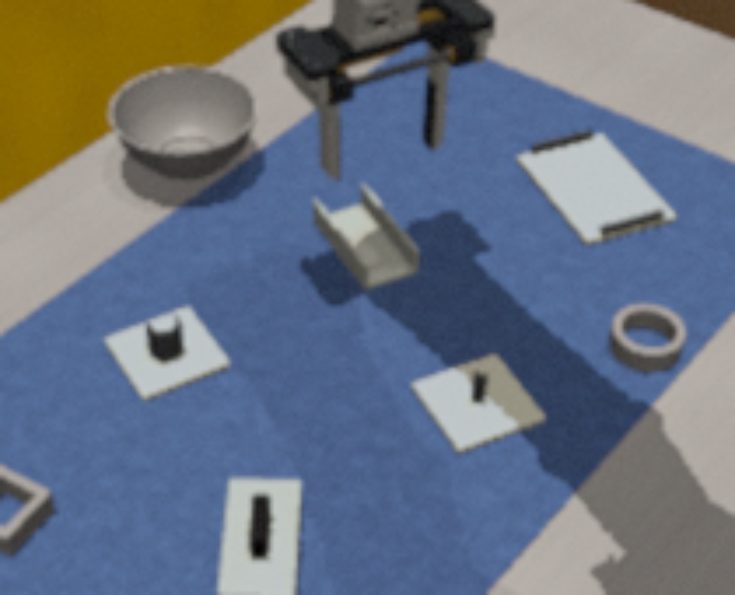

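The view shows the open fingers straddling the plain channel (crop (365,235)), lined up with its flanges. Descending to grip.

```bash
python3 -m handwheel '0.094 0.005 -0.013 0 0; 0.094 0.005 -0.013 0.04 0; 0.094 0.005 -0.013 0.075 0;0.094 0.005 -0.013 0.094 0;0.094 0.005 -0.013 0.094 0;0.05 0.005 -0.013 0.094 0;0.05 0.005 -0.013 0.094 0;0.05 0.005 -0.013 0.094 0' 20; python3 -m handwheel '0.05 0 0 0 0;0.05 0 0 0 0;0.05 0 0 0 0'; python3 h.py 0.639 -0.228 0.006 -23.5
```

```text
time: 4.35
tcp_pos: [0.641, -0.2268, 0.0081]
tcp_rot: [0.979, -0.202, 0.001, 0.0]
ft_force: [-0.2, 0.4, 0.1]
finger_gap: 0.0738
gripper_force: 0.0
time: 4.65
tcp_pos: [0.6403, -0.2266, 0.007]
tcp_rot: [0.979, -0.202, 0.0, -0.0]
ft_force: [-1.4, 0.7, 6.5]
finger_gap: 0.056
gripper_force: 20.0
t 4.65 shift [-0.0007  0.0018  0.001 ] turn 0.2 yaw -23.3 j7 [ 0.22  0.64  0.03  1.73 -0.03  0.77 -1.71] gap 0.056
```

```bash
python3 -m handwheel '0.05 0 0 -0.04 0;0.05 0 0 -0.07 0;0.05 0 0 -0.07 0;0.05 0 0 -0.07 0'; python3 h.py 0.513 -0.440 0.08 -30.5
```

```text
time: 5.05
tcp_pos: [0.6402, -0.2265, 0.0769]
tcp_rot: [0.979, -0.202, 0.0, -0.0]
ft_force: [0.0, 0.3, -2.2]
finger_gap: 0.0561
gripper_force: 19.9
t 5.05 shift [-0.0323  0.2464 -0.0032] turn 7.2 yaw -23.3 j7 [ 0.22  0.56  0.04  1.7  -0.03  0.88 -1.71] gap 0.0561
```

```bash
python3 -m handwheel '0.05 -0.006 0.046 0 1.5;0.05 -0.0120 0.092 0 3;0.05 -0.018 0.138 0 4.5;0.05 -0.024 0.184 0 6;0.05 -0.032 0.225 0 7;0.05 -0.032 0.246 0 7;0.05 -0.032 0.246 0 7;0.05 -0.032 0.246 0 7'; python3 - <<'E'
from h import *
p,d=read_camera('side');cv2.imwrite('pics/s2.png',cv2.resize(p[80:220,330:470,::-1],None,fx=4,fy=4))
E
python3 h.py 0.513 -0.440 0.016 -30.5
```

```text
time: 5.85
tcp_pos: [0.5126, -0.4393, 0.075]
tcp_rot: [0.965, -0.262, -0.001, -0.0]
ft_force: [0.4, 0.8, -1.1]
finger_gap: 0.0557
gripper_force: 19.9
t 5.9 shift [0.0006 0.0015 0.0593] turn 0.2 yaw -30.3 j7 [ 0.55  0.56  0.09  1.71 -0.06  0.88 -1.44] gap 0.056
```

View pics/s2.png

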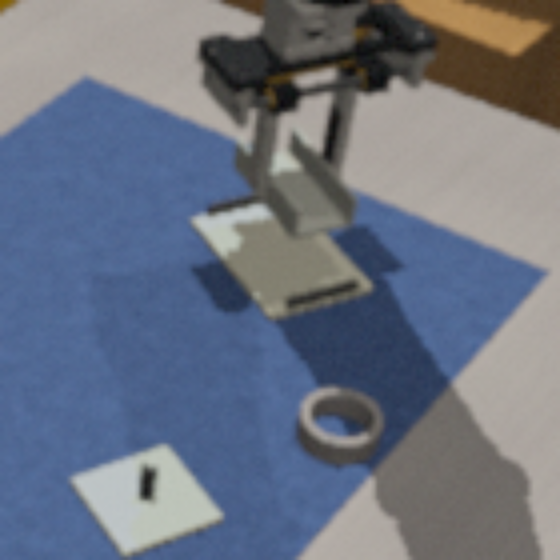

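The picture shows the channel held level above the rest plate (crop (300,190) over (280,260)), parallel to it. Lowering it and releasing.

```bash
python3 -m handwheel '0.05 0 0.001 0.03 0;0.05 0 0.001 0.05 0;0.05 0 0.001 0.059 0;0.05 0 0.001 0.059 0;0.05 0 0.001 0.059 0;0.094 0 0.001 0.059 0;0.094 0 0.001 0.059 0;0.094 0 0.001 0.059 0'; python3 -m handwheel '0.094 0 0 0 0;0.094 0 0 0 0;0.094 0 0 -0.04 0;0.094 0 0 -0.09 0;0.094 0 0 -0.12 0;0.094 0 0 -0.12 0;0.094 0 0 -0.12 0';python3 h.py 0.361 -0.279 0.08 -30.5
```

```text
time: 6.7
tcp_pos: [0.513, -0.4408, 0.0181]
tcp_rot: [0.965, -0.262, 0.0, 0.0]
ft_force: [-0.3, -1.0, 0.0]
finger_gap: 0.0767
gripper_force: 0.0
time: 7.4
tcp_pos: [0.5128, -0.4407, 0.1379]
tcp_rot: [0.965, -0.262, 0.001, 0.0]
ft_force: [-0.5, 0.2, -1.2]
finger_gap: 0.0941
gripper_force: 0.0
t 7.4 shift [-0.2128 -0.0628  0.0577] turn 0.2 yaw -30.3 j7 [ 0.54  0.49  0.1   1.67 -0.06  0.99 -1.44] gap 0.0941
```

```bash
python3 h.py 0.475 0.111 0.11 -52; python3 - <<'E'
from h import *
for c in('top','side'):
    p,d=read_camera(c)
    for n in('base_channel_mid','cover_grip'):
        print(c,n,[(round(r['p'],2),r['location'].round(4) if hasattr(r['location'],'round') else r['location']) for r in pinpoint(n,c)])
        for r in trace(n,c)[:2]:
            P=world(c,r['pixels'],d);print(round(r['p'],2),rect(P));
            if n[0]=='c':
                Q=P[P[:,2]>.04];print('blk',len(Q),rect(Q) if len(Q)>4 else 0); Q=P[(P[:,2]>.018)&(P[:,2]<.036)];print('web',rect(Q))
E
```

```text
t 7.4 shift [-0.3113 -0.457   0.0276] turn 21.7 yaw -30.3 j7 [ 0.54  0.49  0.1   1.67 -0.06  0.99 -1.44] gap 0.0941
top base_channel_mid [(0.96, [0.5113, -0.4378, 0.0234]), (0.35, [0.5218, 0.4149, 0.0152])]
0.95 [510.8, -441.5, 110.1, 64.4, -31.8]
top cover_grip [(0.73, [0.4755, 0.1102, 0.0357]), (0.49, [0.6569, 0.2127, 0.0145])]
0.68 [475.2, 112.8, 107.5, 56.7, -52.6]
blk 68 [475.7, 113.0, 42.9, 14.3, -52.2]
web [475.2, 113.0, 107.5, 56.7, -52.0]
side base_channel_mid [(0.57, [0.5141, -0.4395, 0.0219])]
0.83 [511.4, -438.4, 114.1, 58.4, -31.9]
side cover_grip [(0.94, [0.4731, 0.1097, 0.0385]), (0.16, [0.6604, 0.2139, 0.0113])]
0.75 [473.2, 113.5, 112.0, 56.2, -52.4]
blk 90 [473.2, 113.5, 44.6, 13.9, -52.9]
web [473.2, 113.5, 112.0, 56.2, -52.4]
```

```bash
python3 -m handwheel '0.06 -0.311 -0.458 0.028 22;0.06 -0.311 -0.458 0.028 22;0.06 -0.311 -0.458 0.028 22;0.06 -0.311 -0.458 0.028 22;0.06 -0.311 -0.458 0.028 22;0.06 -0.311 -0.458 0.028 22;0.06 -0.311 -0.458 0.028 22;0.06 -0.311 -0.458 0.028 22'; python3 -m handwheel '0.06 0 0 0 0';python3 h.py 0.4745 0.112 0.11 -52.3
```

```text
time: 8.7
tcp_pos: [0.4856, -0.0401, 0.1174]
tcp_rot: [0.897, -0.441, 0.0, -0.0]
ft_force: [0.9, 0.4, 0.0]
finger_gap: 0.0595
gripper_force: 0.0
time: 8.8
tcp_pos: [0.4855, -0.0357, 0.1172]
tcp_rot: [0.899, -0.437, -0.0, -0.001]
ft_force: [-0.4, -1.2, -0.4]
finger_gap: 0.0598
gripper_force: 0.0
t 8.8 shift [-0.123  -0.0824  0.0074] turn 0.4 yaw -51.9 j7 [-0.09  0.23  0.04  2.11 -0.01  0.81 -2.52] gap 0.0598
```

Joint 7 is near its limit here, so I'll use the half-turned grasp.

```bash
python3 -m handwheel '0.06 0 0 0 -8;0.06 0 0 0 -16;0.06 0 0 0 -24;0.06 0 0 0 -32;0.06 0 0 0 -40;0.06 0 0 0 -48;0.06 0 0 0 -56;0.06 0 0 0 -64'; python3 -m handwheel '0.06 0 0 0 -8;0.06 0 0 0 -16;0.06 0 0 0 -24;0.06 0 0 0 -32;0.06 0 0 0 -40;0.06 0 0 0 -48;0.06 0 0 0 -56;0.06 0 0 0 -64';python3 -m handwheel '0.06 0 0 0 -8;0.06 0 0 0 -16;0.06 0 0 0 -24;0.06 0 0 0 -32;0.06 0 0 0 -40;0.06 0 0 0 -48;0.06 0 0 0 -52;0.06 0 0 0 -52';python3 h.py 0.4745 0.112 0.11 -52.3
```

```text
time: 9.6
tcp_pos: [0.486, -0.0423, 0.1173]
tcp_rot: [0.995, 0.104, 0.0, 0.0]
ft_force: [-0.4, -0.8, -0.7]
finger_gap: 0.06
gripper_force: 0.0
time: 10.4
tcp_pos: [0.486, -0.0423, 0.1173]
tcp_rot: [0.788, 0.615, 0.0, 0.0]
ft_force: [0.5, -0.7, -0.4]
finger_gap: 0.0601
gripper_force: 0.0
time: 11.2
tcp_pos: [0.486, -0.0424, 0.1173]
tcp_rot: [0.441, 0.898, 0.0, 0.0]
ft_force: [0.4, -0.1, 0.0]
finger_gap: 0.0598
gripper_force: 0.0
t 11.2 shift [0.1292 0.0853 0.0073] turn -0.0 yaw 127.7 j7 [ 0.36  0.26 -0.46  2.08  0.16  0.83  0.46] gap 0.0598
```

```bash
python3 -m handwheel '0.06 0.04 0.027 0 0;0.06 0.08 0.054 0 0;0.06 0.12 0.08 0 0;0.06 0.129 0.085 0 0;0.06 0.129 0.085 0.02 0;0.06 0.129 0.085 0.02 0;0.06 0.129 0.085 0.02 0'; python3 h.py 0.4745 0.112 0.032 -52.3
```

```text
time: 11.9
tcp_pos: [0.4742, 0.1114, 0.0973]
tcp_rot: [0.442, 0.897, -0.0, -0.0]
ft_force: [0.3, -0.6, 0.1]
finger_gap: 0.0601
gripper_force: 0.0
t 11.9 shift [0.0003 0.0006 0.0653] turn -0.1 yaw 127.6 j7 [ 0.1   0.3  -0.53  2.09  0.21  0.8   0.09] gap 0.0601
```

```bash
python3 -m handwheel '0.06 0 0.001 0.035 0;0.06 0 0.001 0.06 0;0.06 0 0.001 0.064 0;0.06 0 0.001 0.064 0;0 0 0.001 0.064 0;0 0 0.001 0.064 0;0 0 0.001 0.064 0;0 0 0.001 0.064 0' 30; python3 -m handwheel '0 0 0 0 0;0 0 0 0 0;0 0 0 0 0;0 0 0 0 0';python3 -m handwheel '0 0 0 -0.04 0;0 0 0 -0.08 0;0 0 0 -0.08 0;0 0 0 -0.08 0'; python3 h.py 0.512 -0.440 0.11 -31.0
```

```text
time: 12.7
tcp_pos: [0.4755, 0.1126, 0.0338]
tcp_rot: [0.441, 0.897, 0.0, 0.0]
ft_force: [1.4, 0.1, -0.4]
finger_gap: 0.031
gripper_force: 0.0
time: 13.1
tcp_pos: [0.4752, 0.1126, 0.0333]
tcp_rot: [0.441, 0.897, -0.0, 0.0]
ft_force: [-2.1, -0.6, 3.9]
finger_gap: 0.014
gripper_force: 30.0
time: 13.5
tcp_pos: [0.4756, 0.1125, 0.1136]
tcp_rot: [0.441, 0.897, 0.0, 0.001]
ft_force: [0.2, 0.1, -3.0]
finger_gap: 0.0139
gripper_force: 30.0
t 13.5 shift [-0.4597 -0.3085  0.0037] turn -21.4 yaw 127.6 j7 [ 0.11  0.28 -0.55  2.08  0.2   0.83  0.11] gap 0.0139
```

```bash
python3 h.py 0.520 -0.4265 0.11 -31.0;  python3 -m handwheel '0 -0.459 -0.295 0 -21;0 -0.459 -0.295 0 -21;0 -0.459 -0.295 0 -21;0 -0.459 -0.295 0 -21;0 -0.459 -0.295 0 -21;0 -0.459 -0.295 0 -21;0 -0.459 -0.295 0 -21;0 -0.459 -0.295 0 -21'; python3 -m handwheel '0 0 0 0 0;0 0 0 0 0'; python3 h.py 0.520 -0.4265 0.11 -31.0
```

```text
t 13.5 shift [-0.4539 -0.2939  0.0037] turn -21.4 yaw 127.6 j7 [ 0.11  0.28 -0.55  2.08  0.2   0.83  0.11] gap 0.0139
time: 14.3
tcp_pos: [0.5072, -0.2694, 0.1114]
tcp_rot: [0.27, 0.963, 0.0, -0.001]
ft_force: [1.3, 0.0, -1.4]
finger_gap: 0.0137
gripper_force: 30.0
time: 14.5
tcp_pos: [0.5071, -0.2682, 0.1112]
tcp_rot: [0.271, 0.963, 0.0, -0.001]
ft_force: [-0.1, 0.7, -2.2]
finger_gap: 0.0138
gripper_force: 30.0
t 14.5 shift [-0.0936 -0.1283  0.0009] turn -0.5 yaw 148.5 j7 [ 0.72  0.4  -0.43  1.9   0.21  0.89  1.21] gap 0.0138
```

```bash
python3 -m handwheel '0 -0.029 -0.04 0 -0.5;0 -0.058 -0.08 0 -0.5;0 -0.087 -0.12 0 -0.5;0 -0.0936 -0.1283 0 -0.5;0 -0.0936 -0.1283 0 -0.5;0 -0.0936 -0.1283 0 -0.5'; python3 h.py 0.520 -0.4265 0.046 -31.0; python3 - <<'E'
from h import *
for c in('top','side'):
    p,d=read_camera(c)
    if c=='side': cv2.imwrite('pics/s3.png',cv2.resize(p[80:220,330:470,::-1],None,fx=4,fy=4))
    for r in trace('base_channel_mid',c)[:1]:
        P=world(c,r['pixels'],d);print(c,round(r['p'],2),len(P),rect(P))
    for n in('base_channel_mid','cover_grip'):
        print(n,[(round(r['p'],2),r['location']) for r in pinpoint(n,c)][:2])
E
```

```text
time: 15.1
tcp_pos: [0.5219, -0.4234, 0.1122]
tcp_rot: [0.265, 0.964, 0.001, -0.001]
ft_force: [-0.3, 0.9, -1.7]
finger_gap: 0.0136
gripper_force: 30.0
t 15.1 shift [-0.0001 -0.0037  0.0662] turn 0.3 yaw 149.3 j7 [ 0.86  0.54 -0.37  1.67  0.23  0.98  1.44] gap 0.0136
top 0.52 172 [497.4, -425.8, 81.7, 66.4, -38.4]
base_channel_mid [(0.59, [0.5101, -0.4422, 0.0215]), (0.16, [0.5215, 0.4149, 0.0147])]
cover_grip [(0.56, [0.521, -0.424, 0.1172])]
side 0.9 447 [505.3, -449.6, 133.5, 99.1, -41.8]
base_channel_mid [(0.72, [0.5123, -0.4394, 0.0224])]
cover_grip [(0.64, [0.5226, -0.4291, 0.1206])]
```

View pics/s3.png

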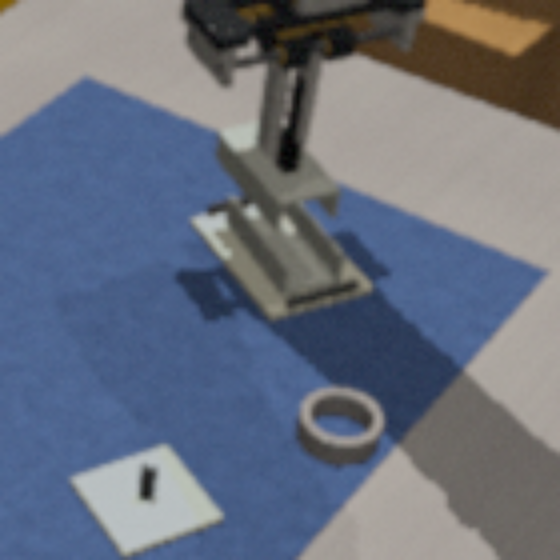

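The picture shows the cover level and parallel above the plain channel (crop (280,170) over (290,250)). The offset is towards +y, as intended. Lowering it.

```bash
python3 -m handwheel '0 0 -0.003 0.02 0;0 0 -0.003 0.04 0;0 0 -0.003 0.05 0;0 0 -0.003 0.058 0;0 0 -0.003 0.062 0;0 0 -0.003 0.065 0;0 0 -0.003 0.065 0'; python3 h.py 0.520 -0.4265 0.046 -31.0
```

```text
time: 16.2
tcp_pos: [0.5201, -0.4284, 0.0484]
tcp_rot: [0.266, 0.964, -0.0, 0.0]
ft_force: [-0.1, 0.5, -2.6]
finger_gap: 0.0138
gripper_force: 30.0
t 16.2 shift [0.0011 0.0016 0.0024] turn 0.2 yaw 149.2 j7 [ 0.85  0.61 -0.35  1.71  0.26  0.87  1.42] gap 0.0138
```

```bash
python3 -m handwheel '0 0 0 0.0015 0;0 0 0 0.003 0;0 0 0 0.003 0;0 0 0 0.003 0';  python3 -m handwheel '0.06 0 0 0 0;0.06 0 0 0 0;0.06 0 0 0 0;0.06 0 0 -0.04 0;0.06 0 0 -0.08 0;0.094 0 0 -0.1 0;0.094 0 0 -0.1 0;0.094 0 0 -0.1 0'; python3 - <<'E'
from h import *
go(0.361,-0.279,0.10,-23)
for c in('top','side'):
    p,d=read_camera(c)
    for n in('cover_grip','large_ring_mid'):
        print(n,[(round(r['p'],2),r['location']) for r in pinpoint(n,c)][:2])
        for r in trace(n,c)[:1]:
            P=world(c,r['pixels'],d);print(rect(P),np.percentile(P[:,2],[5,50,90]).round(3))
E
```

```text
time: 16.6
tcp_pos: [0.5201, -0.4285, 0.0454]
tcp_rot: [0.266, 0.964, -0.0, 0.0]
ft_force: [-0.2, 0.3, -1.6]
finger_gap: 0.0138
gripper_force: 30.0
time: 17.4
tcp_pos: [0.5199, -0.4285, 0.1453]
tcp_rot: [0.266, 0.964, -0.0, 0.0]
ft_force: [-0.6, 0.5, -1.1]
finger_gap: 0.0741
gripper_force: 0.0
t 17.4 shift [0.2131 0.0469 0.0452] turn -7.8 yaw 149.2 j7 [ 0.87  0.5  -0.38  1.64  0.21  1.03  1.46] gap 0.0741
cover_grip [(0.76, [0.5176, -0.4281, 0.0498])]
[519.8, -426.8, 110.5, 57.0, -31.2] [0.034 0.039 0.06 ]
large_ring_mid [(0.62, [0.3606, -0.2781, 0.0128])]
[362.3, -277.8, 69.6, 65.4, -58.7] [-0.003  0.02   0.025]
cover_grip []
[520.5, -429.0, 118.9, 59.3, -31.1] [0.02  0.042 0.059]
large_ring_mid [(0.61, [0.3627, -0.2755, 0.0066])]
[366.2, -279.9, 83.3, 61.2, -48.2] [0.005 0.02  0.027]
```

```bash
python3 -m handwheel '0.094 0.049 0.01 0.0 0;0.094 0.097 0.02 0.01 0;0.094 0.145 0.031 0.025 0;0.094 0.19 0.042 0.045 0;0.094 0.213 0.047 0.045 0;0.094 0.213 0.047 0.045 0;0.094 0.213 0.047 0.045 0'; python3 h.py 0.361 -0.278 0.006 -31; python3 - <<'E'
from h import *
p,d=read_camera('side');cv2.imwrite('pics/s4.png',cv2.resize(p[80:240,330:490,::-1],None,fx=3.6,fy=3.6))
E
```

```text
time: 18.6
tcp_pos: [0.3616, -0.2793, 0.1008]
tcp_rot: [0.266, 0.964, -0.0, 0.001]
ft_force: [0.5, -0.4, -0.9]
finger_gap: 0.0941
gripper_force: 0.0
t 18.6 shift [0.0013 0.0008 0.0948] turn 0.2 yaw 149.2 j7 [ 0.91  0.24 -0.44  2.16  0.15  0.77  1.41] gap 0.0941
```

View pics/s4.png

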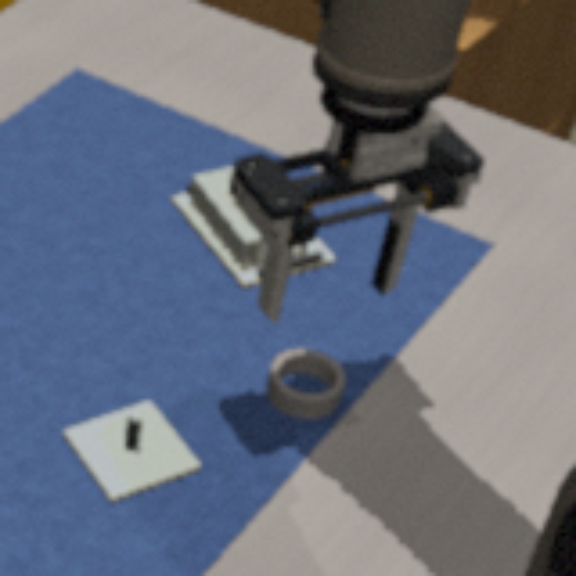

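The picture shows the cover sitting interlocked on the rest (crop (250,230)), and the open fingers above the large ring (crop (307,383)), straddling it. Descending to grip.

```bash
python3 -m handwheel '0.094 0.001 0.001 0.04 0;0.094 0.001 0.001 0.08 0;0.094 0.001 0.001 0.094 0;0.094 0.001 0.001 0.094 0;0.094 0.001 0.001 0.094 0;0.05 0.001 0.001 0.094 0;0.05 0.001 0.001 0.094 0;0.05 0.001 0.001 0.094 0' 30;python3 -m handwheel '0.05 0 0 0 0;0.05 0 0 0 0;0.05 0 0 0 0;0.05 0 0 0 0';python3 -m handwheel '0.05 0 0 -0.04 0;0.05 0 0 -0.08 0;0.05 0 0 -0.08 0;0.05 0 0 -0.08 0'; python3 h.py 0.687 -0.001 0.085 -31
```

```text
time: 19.45
tcp_pos: [0.3612, -0.278, 0.007]
tcp_rot: [0.266, 0.964, -0.0, 0.001]
ft_force: [-0.5, -0.8, -0.2]
finger_gap: 0.0733
gripper_force: 0.0
time: 19.85
tcp_pos: [0.3612, -0.2776, 0.0066]
tcp_rot: [0.266, 0.964, -0.0, 0.0]
ft_force: [-1.0, 1.2, 8.4]
finger_gap: 0.062
gripper_force: 29.9
time: 20.25
tcp_pos: [0.3609, -0.2779, 0.0866]
tcp_rot: [0.266, 0.964, -0.001, 0.001]
ft_force: [-1.4, -0.7, -2.7]
finger_gap: 0.0622
gripper_force: 29.8
t 20.25 shift [-0.1378  0.405   0.0016] turn 0.1 yaw 149.1 j7 [ 0.92  0.26 -0.45  2.17  0.17  0.74  1.39] gap 0.0622
```

```bash
python3 - <<'E'
from h import *
s=sense();print(s['tcp_pos'])
for c in('top','side'):
    p,d=read_camera(c)
    if c=='side': cv2.imwrite('pics/s5.png',cv2.resize(p[80:240,330:490,::-1],None,fx=3.6,fy=3.6))
    print(c,[(round(r['p'],2),r['location']) for r in pinpoint('large_ring_mid',c)][:2],[(round(r['p'],2),r['location']) for r in pinpoint('large_post',c)][:2])
E
```

```text
[ 0.3608829  -0.27794513  0.08658991]
top [(0.57, [0.3594, -0.2752, 0.0897])] [(0.54, [0.518, -0.4292, 0.052])]
side [(0.52, [0.363, -0.2753, 0.0898])] [(0.71, [0.6871, -0.0013, 0.0033])]
```

View pics/s5.png

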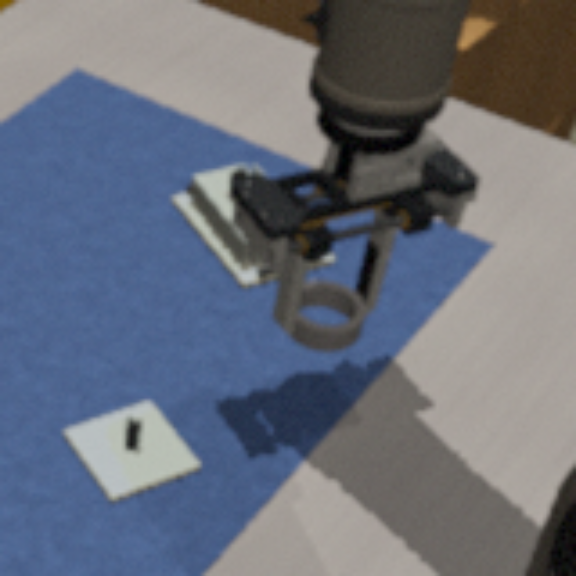

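The ring is held level between the fingers (crop (322,318)) and centred within about 3 mm. Moving to the thick post.

```bash
python3 -m handwheel '0.05 -0.015 0.046 0 0;0.05 -0.03 0.092 0 0;0.05 -0.045 0.138 0 0;0.05 -0.06 0.184 0 0;0.05 -0.075 0.23 0 0;0.05 -0.09 0.276 0 0;0.05 -0.105 0.322 0 0;0.05 -0.12 0.36 0 0'; python3 -m handwheel '0.05 -0.0175 0.045 0 0;0.05 -0.0175 0.045 0 0;0.05 -0.0175 0.045 0 0;0.05 -0.0175 0.045 0 0'; python3 h.py 0.687 -0.003 0.016 -31;  python3 - <<'E'
from h import *
for c in('top','side'):
    p,d=read_camera(c)
    if c=='side': cv2.imwrite('pics/s6.png',cv2.resize(p[100:240,200:360,::-1],None,fx=3.6,fy=3.6))
    print(c,[(round(r['p'],2),r['location']) for r in pinpoint('large_ring_mid',c)][:2],[(round(r['p'],2),r['location']) for r in pinpoint('large_post',c)][:2])
E
```

```text
time: 21.35
tcp_pos: [0.6496, -0.0272, 0.0852]
tcp_rot: [0.265, 0.964, 0.0, -0.001]
ft_force: [1.0, 0.1, -3.6]
finger_gap: 0.0625
gripper_force: 29.8
time: 21.75
tcp_pos: [0.6856, -0.001, 0.0853]
tcp_rot: [0.266, 0.964, -0.0, -0.001]
ft_force: [-0.5, -0.3, -2.7]
finger_gap: 0.0622
gripper_force: 29.8
t 21.75 shift [-0.0023 -0.0009  0.0693] turn 0.1 yaw 149.1 j7 [ 0.25  0.6  -0.48  1.65  0.33  0.97  0.68] gap 0.0622
top [(0.41, [0.6889, -0.0038, 0.0896])] [(0.79, [0.6858, -0.0018, -0.0037])]
side [(0.59, [0.6846, -0.0013, 0.0897])] [(0.65, [0.6836, -0.0008, 0.0035])]
```

View pics/s6.png

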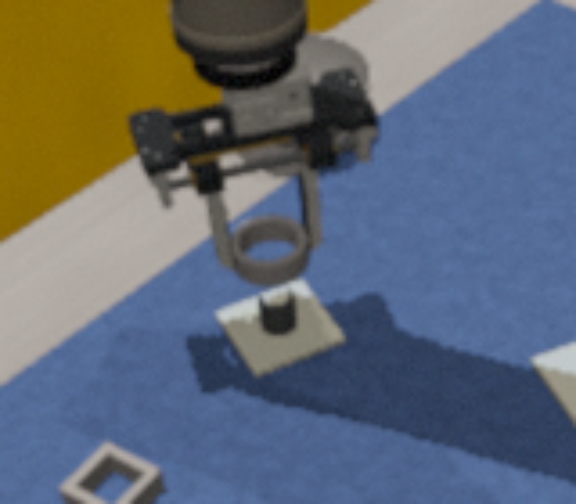

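The picture shows the ring (crop (268,250)) directly over the post (crop (278,312)), and the measured centres agree to about 2 mm. Lowering it.

```bash
python3 -m handwheel '0.05 0 0 0.025 0;0.05 0 0 0.045 0;0.05 0 0 0.06 0;0.05 0 0 0.067 0;0.05 0 0 0.07 0;0.05 0 0 0.07 0;0.05 0 0 0.07 0'; python3 -m handwheel '0.094 0 0 0 0;0.094 0 0 0 0;0.094 0 0 0 0;0.094 0 0 0 0;0.094 0 0 -0.03 0;0.094 0 0 -0.08 0;0.094 0 0 -0.1 0;0.094 0 0 -0.1 0';python3 h.py 0.656 0.213 0.1 7.5
```

```text
time: 22.75
tcp_pos: [0.687, -0.0001, 0.0171]
tcp_rot: [0.266, 0.964, 0.0, 0.001]
ft_force: [-0.1, -0.0, -2.2]
finger_gap: 0.0625
gripper_force: 29.8
time: 23.55
tcp_pos: [0.6885, 0.0, 0.1202]
tcp_rot: [0.266, 0.964, 0.001, 0.003]
ft_force: [0.2, 0.5, -0.5]
finger_gap: 0.0939
gripper_force: 0.0
t 23.55 shift [0.1372 0.1661 0.02  ] turn -38.3 yaw 149.2 j7 [ 0.26  0.57 -0.5   1.63  0.31  1.02  0.7 ] gap 0.0939
```

```bash
python3 -m handwheel '0.094 0.029 0.035 0 -8;0.094 0.058 0.07 0 -16;0.094 0.087 0.105 0 -24;0.094 0.116 0.14 0 -32;0.094 0.137 0.166 0.02 -38.3;0.094 0.137 0.166 0.02 -38.3;0.094 0.137 0.166 0.02 -38.3'; python3 -m handwheel '0.094 0 0 0 0'; python3 h.py 0.656 0.213 0.006 7.5; python3 - <<'E'
from h import *
for c in('top','side'):
    p,d=read_camera(c)
    if c=='side': cv2.imwrite('pics/s7.png',cv2.resize(p[130:290,160:340,::-1],None,fx=3.6,fy=3.6))
    for n in('square_frame_mid','large_ring_mid'):
        print(n,[(round(r['p'],2),r['location']) for r in pinpoint(n,c)][:2])
        for r in trace(n,c)[:1]:
            P=world(c,r['pixels'],d);print(rect(P),np.percentile(P[:,2],[5,50,90]).round(3))
E
```

```text
time: 24.25
tcp_pos: [0.653, 0.2131, 0.0948]
tcp_rot: [-0.066, 0.998, -0.0, -0.001]
ft_force: [0.8, -0.8, 1.1]
finger_gap: 0.0943
gripper_force: 0.0
time: 24.35
tcp_pos: [0.6542, 0.2112, 0.0958]
tcp_rot: [-0.064, 0.998, -0.0, -0.0]
ft_force: [0.0, -1.0, 0.2]
finger_gap: 0.0941
gripper_force: 0.0
t 24.35 shift [-0.002   0.0016  0.0898] turn -0.2 yaw -172.7 j7 [ 0.05  0.64 -0.66  1.63  0.44  1.03  0.96] gap 0.0941
square_frame_mid []
large_ring_mid [(0.36, [0.6853, -0.001, 0.0195])]
square_frame_mid [(0.88, [0.659, 0.2176, 0.0062])]
[655.6, 208.7, 64.1, 57.2, -81.0] [0.005 0.022 0.028]
large_ring_mid [(0.67, [0.6842, 0.0028, 0.0219])]
[683.7, -11.0, 86.8, 62.6, -89.0] [0.014 0.03  0.036]
```

View pics/s7.png

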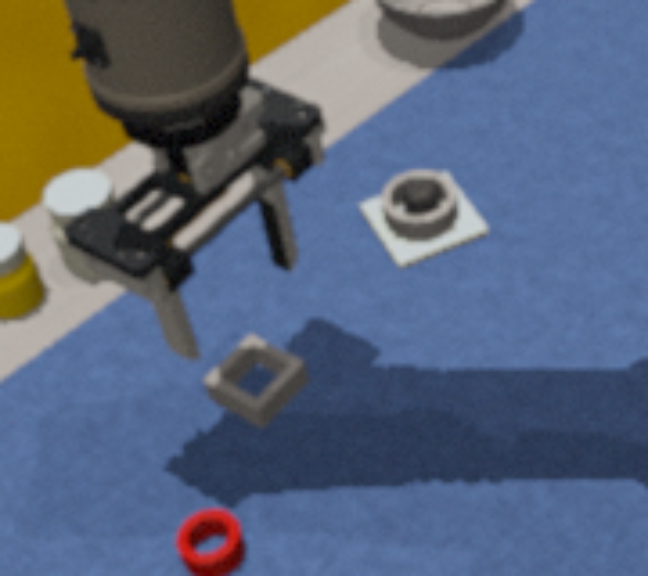

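The large ring is fully down on its post (crop (420,205)). The fingers straddle the frame (crop (255,380)), square with it. Gripping the frame.

```bash
python3 -m handwheel '0.094 -0.002 0.001 0.04 0;0.094 -0.002 0.001 0.075 0;0.094 -0.002 0.001 0.09 0;0.094 -0.002 0.001 0.09 0;0.094 -0.002 0.001 0.09 0;0.04 -0.002 0.001 0.09 0;0.04 -0.002 0.001 0.09 0;0.04 -0.002 0.001 0.09 0' 30;python3 -m handwheel '0.04 0 0 0 0;0.04 0 0 0 0;0.04 0 0 0 0;0.04 0 0 0 0;0.04 0 0 0 0';python3 -m handwheel '0.04 0 0 -0.04 0;0.04 0 0 -0.08 0;0.04 0 0 -0.08 0;0.04 0 0 -0.08 0'; python3 h.py 0.384 0.302 0.085 -32.5;  python3 - <<'E'
from h import *
for c in('top','side'):
    p,d=read_camera(c)
    print(c,[(round(r['p'],2),r['location']) for r in pinpoint('square_frame_mid',c)][:2],[(round(r['p'],2),r['location']) for r in pinpoint('square_post',c)][:2])
E
```

```text
time: 25.65
tcp_pos: [0.6564, 0.2139, 0.0073]
tcp_rot: [-0.065, 0.998, 0.0, 0.001]
ft_force: [0.4, -0.2, 0.3]
finger_gap: 0.0735
gripper_force: 0.0
time: 26.15
tcp_pos: [0.656, 0.2135, 0.0064]
tcp_rot: [-0.065, 0.998, -0.0, 0.0]
ft_force: [-1.2, -2.7, 6.0]
finger_gap: 0.054
gripper_force: 30.0
time: 26.55
tcp_pos: [0.6559, 0.2138, 0.0865]
tcp_rot: [-0.065, 0.998, 0.0, 0.0]
ft_force: [-0.7, -0.8, -4.5]
finger_gap: 0.0536
gripper_force: 30.0
t 26.55 shift [0.2582 0.1227 0.0012] turn 40.0 yaw -172.5 j7 [ 0.04  0.65 -0.65  1.63  0.45  1.01  0.95] gap 0.0536
top [] [(0.89, [0.3869, 0.3038, 0.0031])]
side [] [(0.94, [0.3869, 0.299, 0.0005])]
```

```bash
python3 -m handwheel '0.04 0.043 0.02 0 7;0.04 0.086 0.04 0 14;0.04 0.129 0.06 0 21;0.04 0.172 0.081 0 28;0.04 0.215 0.102 0 35;0.04 0.257 0.123 0 40;0.04 0.257 0.123 0 40;0.04 0.257 0.123 0 40'; python3 -m handwheel '0.04 0 0 0 0;0.04 0 0 0 0'; python3 h.py 0.3855 0.302 0.016 -32.5;  python3 - <<'E'
from h import *
for c in('top','side'):
    p,d=read_camera(c)
    if c=='side': cv2.imwrite('pics/s8.png',cv2.resize(p[200:360,180:360,::-1],None,fx=3.6,fy=3.6))
    print(c,[(round(r['p'],2),r['location']) for r in pinpoint('square_frame_mid',c)][:2],[(round(r['p'],2),r['location']) for r in pinpoint('square_post',c)][:2])
E
```

```text
time: 27.65
tcp_pos: [0.3844, 0.3029, 0.0864]
tcp_rot: [0.279, 0.96, 0.0, 0.0]
ft_force: [0.8, -0.8, -3.0]
finger_gap: 0.0539
gripper_force: 30.0
time: 27.85
tcp_pos: [0.386, 0.3019, 0.086]
tcp_rot: [0.281, 0.96, 0.0, -0.0]
ft_force: [0.1, 0.1, -3.7]
finger_gap: 0.0538
gripper_force: 30.0
t 27.85 shift [ 0.0004 -0.0002  0.07  ] turn -0.1 yaw 147.4 j7 [-0.26  0.34 -0.62  2.09  0.28  0.79 -0.05] gap 0.0538
top [] []
side [(0.7, [0.3876, 0.3049, 0.0872]), (0.67, [0.5229, -0.4321, 0.0494])] [(0.94, [0.3882, 0.3015, 0.0007])]
```

View pics/s8.png

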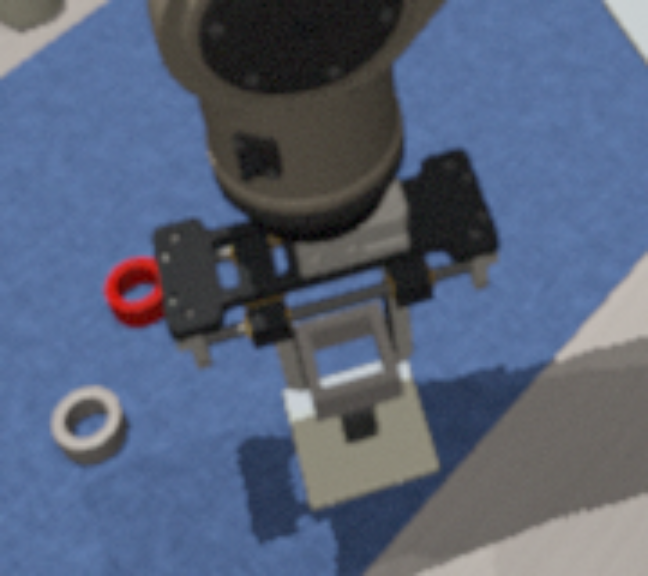

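The frame (crop (350,360)) is parallel to the base (crop (365,445)) and over the post. Lowering it.

```bash
python3 -m handwheel '0.04 0 0 0.025 0;0.04 0 0 0.045 0;0.04 0 0 0.06 0;0.04 0 0 0.068 0;0.04 0 0 0.0705 0;0.04 0 0 0.0705 0;0.04 0 0 0.0705 0'; python3 -m handwheel '0.094 0 0 0 0;0.094 0 0 0 0;0.094 0 0 0 0;0.094 0 0 0 0;0.094 0 0 -0.03 0;0.094 0 0 -0.08 0;0.094 0 0 -0.1 0;0.094 0 0 -0.1 0';python3 h.py 0.521 0.415 0.1 -32.5; python3 - <<'E'
from h import *
for c in('top','side'):
    p,d=read_camera(c)
    print(c,[(round(r['p'],2),r['location']) for r in pinpoint('square_frame_mid',c)][:1],[(round(r['p'],2),r['location']) for r in pinpoint('small_ring_mid',c)][:2])
E
```

```text
time: 28.85
tcp_pos: [0.3854, 0.3027, 0.0164]
tcp_rot: [0.28, 0.96, 0.0, 0.0]
ft_force: [-0.3, -0.4, -2.5]
finger_gap: 0.0537
gripper_force: 30.0
time: 29.65
tcp_pos: [0.3864, 0.3035, 0.1187]
tcp_rot: [0.28, 0.96, 0.002, 0.002]
ft_force: [-0.9, 0.0, -0.2]
finger_gap: 0.0941
gripper_force: 0.0
t 29.65 shift [-0.0534  0.1663  0.0196] turn -0.1 yaw 147.4 j7 [-0.23  0.29 -0.65  2.07  0.24  0.85 -0.02] gap 0.0941
top [] [(0.45, [0.5079, -0.4416, 0.023]), (0.43, [0.523, 0.4131, 0.0148])]
side [(0.82, [0.3885, 0.3044, 0.0177])] [(0.86, [0.5224, 0.416, 0.0094])]
```

```bash
python3 -m handwheel '0.08 -0.015 0.047 0 0;0.08 -0.03 0.094 0 0;0.08 -0.045 0.141 0 0;0.08 -0.053 0.166 0 0;0.08 -0.053 0.166 0.03 0;0.08 -0.053 0.166 0.03 0;0.08 -0.053 0.166 0.03 0'; python3 -m handwheel '0.08 0 0 0 0'; python3 h.py 0.521 0.415 0.006 -32.5
```

```text
time: 30.65
tcp_pos: [0.518, 0.4133, 0.0849]
tcp_rot: [0.28, 0.96, -0.001, -0.001]
ft_force: [0.9, 0.0, 0.4]
finger_gap: 0.08
gripper_force: 0.0
time: 30.75
tcp_pos: [0.5189, 0.4138, 0.0867]
tcp_rot: [0.28, 0.96, 0.0, 0.0]
ft_force: [0.4, -0.0, -0.4]
finger_gap: 0.0801
gripper_force: 0.0
t 30.75 shift [-0.0012  0.0021  0.0807] turn -0.0 yaw 147.5 j7 [-0.36  0.59 -0.56  1.7   0.37  0.96 -0.06] gap 0.0801
```

```bash
python3 - <<'E'
from h import *
p,d=read_camera('side');cv2.imwrite('pics/s9.png',cv2.resize(p[210:380,130:330,::-1],None,fx=3.4,fy=3.4))
E
```

```text
(no output)
```

View pics/s9.png

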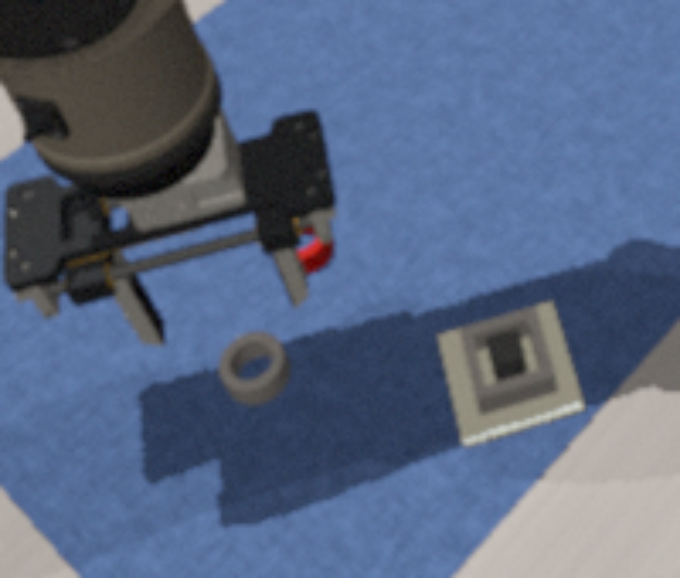

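The frame is down square on its post (crop (510,365)). The fingers straddle the grey small ring (crop (255,368)), and the red one (crop (315,255)) is clear of them. Gripping the grey ring.

```bash
python3 -m handwheel '0.08 -0.001 0.002 0.04 0;0.08 -0.001 0.002 0.07 0;0.08 -0.001 0.002 0.0805 0;0.08 -0.001 0.002 0.0805 0;0.08 -0.001 0.002 0.0805 0;0.03 -0.001 0.002 0.0805 0;0.03 -0.001 0.002 0.0805 0;0.03 -0.001 0.002 0.0805 0' 30;python3 -m handwheel '0.03 0 0 0 0;0.03 0 0 0 0;0.03 0 0 0 0;0.03 0 0 0 0;0.03 0 0 0 0';python3 -m handwheel '0.03 0 0 -0.04 0;0.03 0 0 -0.08 0;0.03 0 0 -0.09 0;0.03 0 0 -0.09 0'; python3 - <<'E'
from h import *
go(0.438,-0.1245,0.095,-32.5)
print(sense()['tcp_pos'])
for c in('top','side'):
    p,d=read_camera(c)
    print(c,[(round(r['p'],2),r['location']) for r in pinpoint('small_ring_mid',c)][:2],[(round(r['p'],2),r['location']) for r in pinpoint('small_post',c)][:2])
E
```

```text
time: 31.6
tcp_pos: [0.5213, 0.4152, 0.0062]
tcp_rot: [0.28, 0.96, 0.0, 0.0]
ft_force: [0.5, -0.1, -0.3]
finger_gap: 0.0594
gripper_force: 0.0
time: 32.1
tcp_pos: [0.5209, 0.4148, 0.0054]
tcp_rot: [0.28, 0.96, -0.0, 0.0]
ft_force: [-2.2, -2.2, 5.5]
finger_gap: 0.0438
gripper_force: 30.0
time: 32.5
tcp_pos: [0.5217, 0.4155, 0.0968]
tcp_rot: [0.28, 0.96, 0.001, 0.001]
ft_force: [0.4, 0.5, -2.2]
finger_gap: 0.0439
gripper_force: 30.0
t 32.5 shift [-0.22   -0.5002  0.0007] turn -0.0 yaw 147.5 j7 [-0.36  0.58 -0.57  1.69  0.36  0.98 -0.06] gap 0.0439
[0.52165231 0.41553569 0.09677709]
top [] [(0.9, [0.4383, -0.1217, 0.0038])]
side [(0.87, [0.5178, 0.418, 0.0987]), (0.75, [0.5712, 0.3321, 0.0109])] [(0.85, [0.4414, -0.1263, -0.0014])]
```

```bash
python3 -m handwheel '0.03 -0.018 -0.041 0 0;0.03 -0.036 -0.082 0 0;0.03 -0.054 -0.123 0 0;0.03 -0.072 -0.164 0 0;0.03 -0.09 -0.205 0 0;0.03 -0.108 -0.246 0 0;0.03 -0.126 -0.287 0 0;0.03 -0.144 -0.328 0 0'; python3 -m handwheel '0.03 -0.018 -0.041 0 0;0.03 -0.036 -0.082 0 0;0.03 -0.054 -0.123 0 0;0.03 -0.072 -0.16 0 0;0.03 -0.076 -0.172 0 0;0.03 -0.076 -0.172 0 0;0.03 -0.076 -0.172 0 0'; python3 - <<'E'
from h import *
go(0.4385,-0.124,0.016,-32.5)
for c in('top','side'):
    p,d=read_camera(c)
    if c=='side': cv2.imwrite('pics/s10.png',cv2.resize(p[100:240,290:450,::-1],None,fx=3.6,fy=3.6))
    print(c,[(round(r['p'],2),r['location']) for r in pinpoint('small_ring_mid',c)][:3],[(round(r['p'],2),r['location']) for r in pinpoint('small_post',c)][:2])
E
```

```text
time: 33.6
tcp_pos: [0.4651, 0.0593, 0.0948]
tcp_rot: [0.28, 0.96, -0.0, -0.0]
ft_force: [1.1, -0.1, -1.6]
finger_gap: 0.0441
gripper_force: 30.0
time: 34.3
tcp_pos: [0.4374, -0.1244, 0.0949]
tcp_rot: [0.28, 0.96, 0.0, -0.0]
ft_force: [0.8, 0.4, -1.5]
finger_gap: 0.0437
gripper_force: 30.0
t 34.3 shift [-0.0008  0.0009  0.0789] turn -0.0 yaw 147.5 j7 [ 0.57  0.25 -0.49  2.16  0.17  0.76  0.98] gap 0.0437
top [(0.63, [0.5749, 0.3307, 0.0134]), (0.28, [0.6847, -0.0015, -0.0072])] [(0.48, [0.4346, -0.1227, 0.0043])]
side [(0.76, [0.4364, -0.1224, 0.1007]), (0.67, [0.514, -0.438, 0.0242]), (0.62, [0.5666, 0.3284, 0.0148])] [(0.64, [0.4393, -0.1239, -0.0054])]
```

View pics/s10.png

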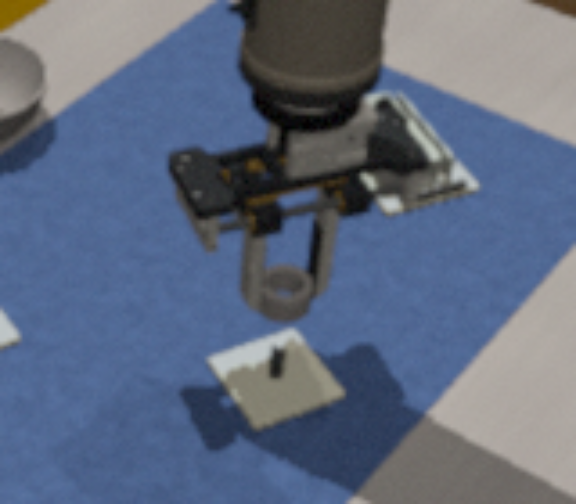

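The picture shows the small ring (crop (285,292)) above the thin post (crop (278,362)). Their centres agree to about 2 mm. Lowering it.

```bash
python3 -m handwheel '0.03 0 0 0.03 0;0.03 0 0 0.05 0;0.03 0 0 0.065 0;0.03 0 0 0.076 0;0.03 0 0 0.0795 0;0.03 0 0 0.0805 0;0.03 0 0 0.0805 0'; python3 -m handwheel '0.08 0 0 0 0;0.08 0 0 0 0;0.08 0 0 0 0;0.08 0 0 0 0;0.08 0 0 -0.03 0;0.08 0 0 -0.08 0;0.08 0 0 -0.13 0;0.08 0 0 -0.16 0'; python3 -m handwheel '0.08 0.1 0.15 -0.05 0;0.08 0.1 0.15 -0.05 0;0.08 0.1 0.15 -0.05 0;0.08 0.1 0.15 -0.05 0;0.08 0.1 0.15 -0.05 0;0.08 0.1 0.15 -0.05 0'; python3 - <<'E'
from h import *
for c in('top','side'):
    p,d=read_camera(c)
    cv2.imwrite(f'pics/end_{c}.png',p[:,:,::-1])
    for n in('large_ring_mid','small_ring_mid','square_frame_mid','base_channel_mid','cover_grip'):
        print(n,[(round(r['p'],2),[round(float(v),3) for v in r['location']]) for r in pinpoint(n,c)][:3])
a=cv2.imread('pics/end_side.png')
cv2.imwrite('pics/fin.png',cv2.resize(a[90:350,170:490],None,fx=2.3,fy=2.3,interpolation=cv2.INTER_CUBIC))
E
```

```text
time: 35.3
tcp_pos: [0.4378, -0.1249, 0.0152]
tcp_rot: [0.28, 0.96, 0.0, 0.0]
ft_force: [0.0, 0.4, -2.1]
finger_gap: 0.0436
gripper_force: 30.0
time: 36.1
tcp_pos: [0.4383, -0.1248, 0.1782]
tcp_rot: [0.28, 0.96, 0.0, 0.002]
ft_force: [0.6, 0.2, -0.3]
finger_gap: 0.0797
gripper_force: 0.0
time: 36.7
tcp_pos: [0.4338, 0.0558, 0.2249]
tcp_rot: [0.279, 0.96, -0.0, 0.0]
ft_force: [-0.4, -1.2, -0.2]
finger_gap: 0.0799
gripper_force: 0.0
large_ring_mid [(0.72, [0.687, -0.001, 0.02])]
small_ring_mid [(0.69, [0.441, -0.124, 0.022]), (0.64, [0.509, -0.44, 0.021]), (0.41, [0.574, 0.331, 0.014])]
square_frame_mid [(0.73, [0.39, 0.304, 0.021])]
base_channel_mid [(0.46, [0.509, -0.441, 0.024])]
cover_grip [(0.81, [0.518, -0.429, 0.051])]
large_ring_mid [(0.77, [0.683, 0.002, 0.022])]
small_ring_mid [(0.68, [0.571, 0.329, 0.013]), (0.64, [0.438, -0.124, 0.018])]
square_frame_mid [(0.79, [0.384, 0.302, 0.015])]
base_channel_mid [(0.72, [0.513, -0.443, 0.022])]
cover_grip [(0.57, [0.439, -0.121, 0.021])]
```

View pics/fin.png

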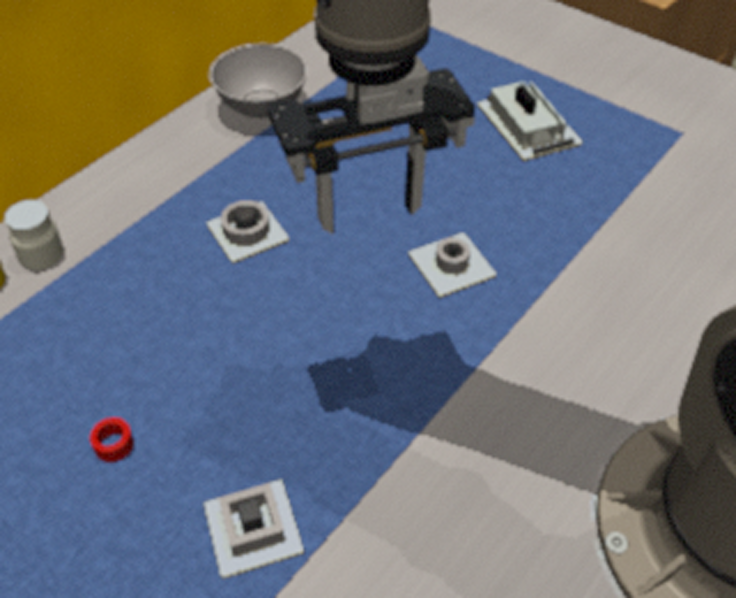

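All five parts are in place: large ring (245,222), small ring (452,256), frame (252,518) and interlocked channels (530,118). The red ring (111,440) hasn't been touched and the arm is clear. Handing in.

```bash
python3 -c "
from workcell import *
print(sign_off())"
```

```text
the job is handed in; nothing more can be done
None
```

I handed the job in at about 37 s, with both rings and the frame down on their posts, the channels interlocked on the rest and the red ring untouched; the hand-in returned no verdict, so this rests on the last camera check.

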